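# Level the bean tins on the counter balance

## Task

The four bean tins on the two-pan counter balance are to be split into two batches of equal weight. Move tins between the pans until all four stand upright on the pans and the balance sits level and still; leave everything else on the counter where it is and do not tip a tin over.

Things in the scene. Friction and masses are not known exactly. Their poses are not given: they have to be found in the camera images.
- large_tin_centre (a point): large bean tin: a plain metal cylinder with a flat closed lid, the biggest: wide and tall; 64 mm in diameter, 90 mm high, weighs about 260 g (to within 2 %). The point is its centre, half-way up; z axis up along the cylinder.
- squat_tin_centre (a point): squat bean tin: a plain metal cylinder with a flat closed lid, as wide as it is tall, much lower than the large tin; 66 mm in diameter, 66 mm high, weighs about 200 g (to within 2 %). The point is its centre, half-way up; z axis up along the cylinder.
- slim_tin_centre (a point): slim bean tin: a plain metal cylinder with a flat closed lid, nearly as tall as the large tin but narrow; 48 mm in diameter, 86 mm high, weighs about 160 g (to within 2 %). The point is its centre, half-way up; z axis up along the cylinder.
- small_tin_centre (a point): small bean tin: a plain metal cylinder with a flat closed lid, narrow and low, the smallest; 44 mm in diameter, 62 mm high, weighs about 100 g (to within 2 %). The point is its centre, half-way up; z axis up along the cylinder.
- left_pan_centre (a point): left (+y) pan of the balance: a steel tray 250 mm (its x) by 160 mm (its y), rim 5 mm high, 3 mm thick. The point is the centre of its flat upper surface, 80 mm above the counter when level; z up. It moves straight up and down, always horizontal. The right pan's centre is 290 mm away along its -y; half-way stands a dark column 155 mm high with a dial and pointer.
- right_pan_centre (a point): right (-y) pan of the balance: a steel tray 250 mm (its x) by 160 mm (its y), rim 5 mm high, 3 mm thick. The point is the centre of its flat upper surface, 80 mm above the counter when level; z up. It moves straight up and down, always horizontal. Axes as the left pan's.
- left_pan (a joint): height of the left pan above its level position (m), -0.009 to 0.009; the right pan always moves equally the other way. 0 = level. Springs centre it: at rest, 13 g more on one side lowers that pan by about 1 mm, and it stops at 9 mm. The pointer leans towards the heavier side and stands upright when level.
- tamper: bystander: steel coffee tamper standing upright on the counter in the gap between the pans, on the near side of the column; 58 mm in diameter, 92 mm high. Origin: centre of its underside.
- cup: bystander: white espresso cup standing in the gap between the pans, on the far side of the column; 62 mm in diameter, 55 mm high. Origin: centre of its underside.
- pitcher: bystander: steel milk pitcher with a handle, 86 mm in diameter, 110 mm high, left of the balance. Origin: centre of its underside.
- milk: bystander: white milk bottle with a red cap, 84 mm in diameter, 220 mm high, left of the balance. Origin: centre of its underside.
- portafilter: bystander: portafilter lying flat right of the balance, steel head 68 mm in diameter and 40 mm high with a black handle reaching 185 mm along its -x. Origin: centre of the underside of the head.
- saucer: bystander: white saucer 120 mm in diameter, 18 mm high, right of the balance. Origin: centre of its underside.
Mind the look-alikes: they are no part of the job. Leave any blue look-alike of the part that bears slim_tin_centre alone.

How it is judged:
By the outcome, as a careful person would: the job done as asked, in the order asked, and still so for the second after the job is handed in, with the robot touching nothing.
It also fails if it takes over 61 s, if anything falls off the work surface, if the arm or the gripper's body presses on something with over 40 N, if the wrist force passes 120 N, or if a joint passes its speed limit or range.

## Robot

A 6-joint arm with a two-finger parallel gripper is mounted at the origin on the work surface. World frame = base frame: x ahead of the robot, y to its left, z up, the work surface at z = 0. Lengths are in mm, angles in rad, forces in N, time in s.
With the tool pointing down it reaches from about 350 to 975 mm from the base axis. Payload 7.1 kg.
Tool frame: the origin (TCP) lies between the finger pads; the fingertips stand 19 mm ahead of it and the grasp point (between the pads) is the TCP (ctrl.tcp_to_tips is the distance from the TCP to the fingertips, in mm); z points along the fingers, y is the line along which they close (so a half turn about z gives the same grasp; the last joint's range is limited). The gripper opens to 88 mm and grips with 3 to 60 N. Pads are 20 mm wide; open, the fingers measure 115 mm over their backs; the gripper's body (75 mm by 178 mm) begins 61 mm behind the grasp point.
Start: joints at [1.26, 0.423, 1.63, -0, 1.089, -0.019], TCP at [179.766, 598.573, 241.675] pointing down, gripper open.
Joint ranges: [-3, 3], [-0.9, 2.11], [0.09, 2.58], [-1.31, 4.45], [0.11, 2.69], [-2.54, 2.54]. Speed limits (rad/s): [2.39, 2.39, 3.01, 3.14, 3.14, 3.14].

## Interface

Orientations are given as a rotation vector (axis times angle).
In Python, from workcell import status, optics, ctrl gives the robot as it stands. The module is installed in compiled form; this text tells all that it offers.
- The arm moves only by the shell command python3 -m inch 'ROWS'. ROWS is JSON, a list that holds one entry, the list of rows, each a list of 7 numbers: the shift along the tool's x, y, z in mm, then the turn, a rotation vector about the tool's x, y, z in rad, then the opening in per cent of the stroke, from 0 (shut) to 100 (fully open). A call has 1 to 20 rows; each row is the pose to reach, as a shift and turn from the pose commanded when the call began, along the tool's axes at that moment; what a row does not reach only later rows make up. A row lasts 1/10 s, in which the tool goes at most 50 mm and 8.59 degrees, less where a joint would pass 70% of its speed; a pose out of reach is approached as far as the arm can. A call with a gripper value outside its range is refused whole. The fingers move at their own pace and stop on an object; the grip force is fixed at half the most. Time passes only in rows, so rows that repeat a pose let the fingers close. It gives the time, the measured TCP pose, the force, the opening and the grip force at its end, in the units of the state.
- status.get_obs(): the state, without advancing time (a new reading comes with each control period).
- optics.get_image(name): name is "scene" or "side" or "wrist"; returns a dict with "frame" (480x640x3 uint8, red, green, blue), "fx", "fy", "cx", "cy" (pixels), "k1" (the pictures are not rectified: a ray, as slopes to the right and down, at radius r is drawn at 1 + k1 r^2 times it, then the intrinsics apply), "rvec" (rotation vector, rad) and "tvec" (3), from world to camera coordinates, as OpenCV has them; the wrist camera has in their place "hand_eye" (4x4, takes a point from camera to tool coordinates, whose origin is the TCP and whose axes are the flange's). Camera axes: x right, y down, z forward; pixel columns grow to the right and rows downward; lengths in mm; the calibration is good to about 2 mm. A picture is of the moment at which its call begins: read the wrist's pose just before it. There is no depth.
- ctrl.close_job(): hands the job in; it is judged then, once.
The state is a dict: "t": time; "qpos": joint angles; "qvel": joint speeds; "joint_torque": joint torques, N m; "ee_pos": TCP position; "orientation": TCP orientation; "ft_force": force on the tool from outside, world axes, zero at the start; "moment": the same for the moment, N m; "width": finger opening in mm; "grasp_force": force on a finger pad.
Only numpy, scipy, OpenCV 4.12 (cv2) and the standard library are available. Lean on these libraries where they do the work, as an engineer would, in place of code of your own. Each camera call takes 0.05 s, during which the arm holds its last target. There are 200 camera calls.

## Working session

There is one attempt and no reset: what is moved stays moved. The work goes in short steps, Python scripts to look and compute and a shell command to move; the robot and the scene stay as the last step left them, time stands still between calls to the robot, and variables do not carry over. Pictures are saved under pics/ and viewed, at most 10 in all, crops included, and the job is handed in when it is done.

```bash
mkdir -p pics
python3 - <<'E'
from workcell import status, optics, ctrl
import cv2,pickle,numpy as np
o=status.get_obs();print(o)
for n in("scene","side"):
    d=optics.get_image(n);pickle.dump(d,open(n+".pkl","wb"))
    cv2.imwrite(f"pics/{n}.png",d["frame"][:,:,::-1])
    print({k:v for k,v in d.items() if k!="frame"})
E
```

```text
{'t': 0.0, 'qpos': array([ 1.25999519e+00,  4.23827762e-01,  1.63067574e+00, -1.66032341e-05,
        1.08858053e+00, -1.90051161e-02]), 'qvel': array([ 0.00028708,  0.00085055,  0.00110052, -0.00106673,  0.00159526,
       -0.00123381]), 'joint_torque': array([ 3.31719231e-03, -5.44613135e+01, -2.73676139e+01,  6.44721254e-02,
        2.25929398e-02, -1.43694238e-04]), 'ee_pos': array([179.62032884, 598.0947931 , 240.91543527]), 'orientation': array([-4.56682162e-01, -3.10798864e+00,  2.31450311e-03]), 'ft_force': array([-0.09225866, -0.54598555, -0.26272472]), 'moment': array([-0.05171981, -0.03208301,  0.00587272]), 'grasp_force': 0.0, 'width': 87.61748335484843}
{'fx': 590.2025266764805, 'fy': 590.2025266764805, 'cx': 311.5433123972893, 'cy': 236.02239130489065, 'k1': -0.18586419010223842, 'rvec': array([ 2.17927982,  1.21487376, -0.42325023]), 'tvec': array([-311.03136722, -255.97921723, 2012.65284628])}
{'fx': 605.1988628664534, 'fy': 605.1988628664534, 'cx': 320.98081825021194, 'cy': 234.75273830726815, 'k1': -0.02174977184507865, 'rvec': array([ 2.08007178, -0.41549472,  0.21649974]), 'tvec': array([-489.03250815,  217.29184202, 1437.13437744])}
```

View pics/scene.png

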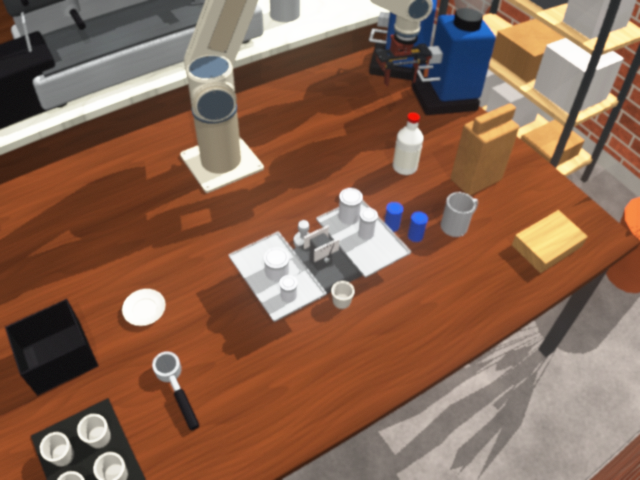

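View pics/side.png

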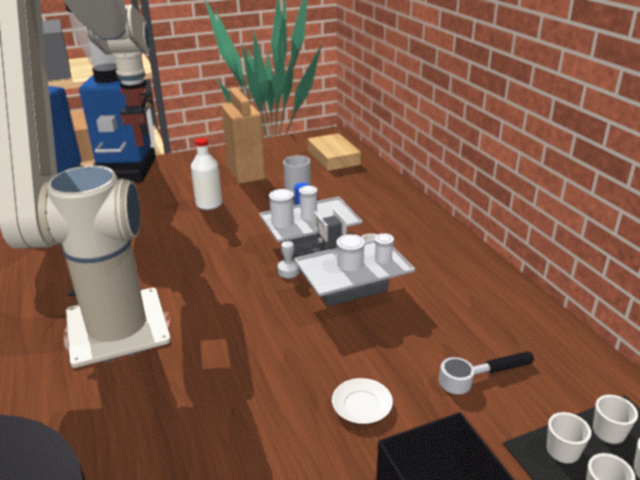

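The left pan (low, at its stop) holds the large tin (349,205) and the slim tin (368,222). The right pan holds the squat tin (276,262) and the small tin (289,288). That is 420 g against 300 g, so I need to swap slim and small. Next, a zoomed crop for the lid pixels.

```bash
python3 - <<'E'
import cv2,pickle,numpy as np
a=pickle.load(open("scene.pkl","rb"))["frame"][180:325,225:425]
b=pickle.load(open("side.pkl","rb"))["frame"][175:305,255:420]
A=cv2.resize(a,None,fx=4,fy=4,interpolation=cv2.INTER_CUBIC)
B=cv2.resize(b,None,fx=4,fy=4,interpolation=cv2.INTER_CUBIC)
cv2.imwrite("pics/a4.png",A[:,:,::-1]);cv2.imwrite("pics/b4.png",B[:,:,::-1])
E
cat > h.py <<'E'
import numpy as np,cv2,pickle
def ray(d,uv):
    K=np.array([[d["fx"],0,d["cx"]],[0,d["fy"],d["cy"]],[0,0,1]]);D=np.array([d["k1"],0,0,0,0])
    n=cv2.undistortPoints(np.array([[uv]],float),K,D)[0,0]
    if "rvec" in d:
        R=cv2.Rodrigues(d["rvec"])[0];return -R.T@d["tvec"],R.T@np.r_[n,1]
    T=d["T"];return T[:3,3],T[:3,:3]@np.r_[n,1]
def onz(d,uv,z):
    o,v=ray(d,uv);return o+v*(z-o[2])/v[2]
def pix(d,P):
    K=np.array([[d["fx"],0,d["cx"]],[0,d["fy"],d["cy"]],[0,0,1]]);D=np.array([d["k1"],0,0,0,0])
    if "rvec" in d: r,t=d["rvec"],d["tvec"]
    else:
        Ti=np.linalg.inv(d["T"]);r=cv2.Rodrigues(Ti[:3,:3])[0];t=Ti[:3,3]
    return cv2.projectPoints(np.array(P,float).reshape(-1,3),r,t,K,D)[0][:,0]
def grab(n):
    from workcell import status,optics
    s=status.get_obs();d=optics.get_image(n)
    if "hand_eye" in d:
        T=np.eye(4);T[:3,:3]=cv2.Rodrigues(s["orientation"])[0];T[:3,3]=s["ee_pos"];d["T"]=T@d["hand_eye"]
    return d
E
```

```text
(no output)
```

View pics/a4.png

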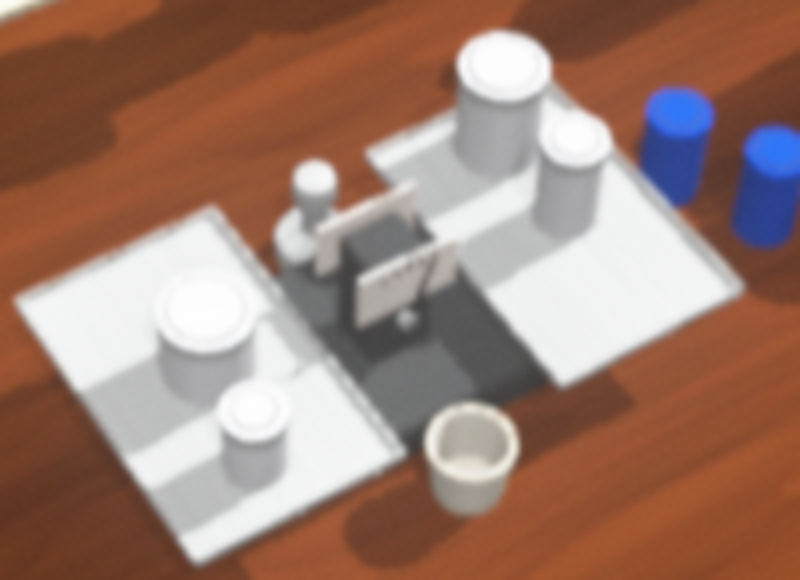

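Crop (4x, offset 225,180): lid centres are large (503,66), slim (575,138), squat (205,311) and small (254,409). The pan corners are visible. The pointer leans towards the left pan. Two blue look-alikes stand beyond the left pan.

Run:
```python
from h import *
d=pickle.load(open("scene.pkl","rb"))
f=lambda u,v,z:onz(d,((u+.5)/4-.5+225,(v+.5)/4-.5+180),z).round(0)
for n,u,v,z in [("large",503,66,161),("slim",575,138,157),("squat",205,311,155),("small",254,409,151),("cup",471,440,55),("tamp",314,175,92),("bl1",680,112,86),("bl2",777,150,86)]:print(n,f(u,v,z))
for c in [(15,298),(213,208),(405,453),(197,565)]:print("R",f(*c,94))
for c in [(367,155),(743,288),(560,386)]:print("L",f(*c,76))
w=grab("wrist");print(w["hand_eye"].round(3),w["fx"],w["cx"],w["cy"],w["k1"])
R=w["T"][:3,:3]; print(R.round(2))
from workcell import status
print(cv2.Rodrigues(status.get_obs()["orientation"])[0].round(3))
```

```text
large [489. 190. 161.]
slim [569. 197. 157.]
squat [ 566. -100.  155.]
small [ 648. -112.  151.]
cup [689.  35.  55.]
tamp [455.  52.  92.]
bl1 [540. 323.  86.]
bl2 [609. 362.  86.]
R [ 445. -186.   94.]
R [446. -27.  94.]
R [696. -25.  94.]
R [ 699. -185.   94.]
L [447. 103.  76.]
L [693. 265.  76.]
L [695. 103.  76.]
[[  -0.      -0.969   -0.249   66.331]
 [   1.      -0.       0.      -1.093]
 [  -0.      -0.249    0.969 -142.342]
 [   0.       0.       0.       1.   ]] 429.84770954387136 321.8436418705989 236.86148065936626 -0.03916829437939227
[[ 0.29  0.93  0.24]
 [ 0.96 -0.28 -0.07]
 [-0.    0.25 -0.97]]
[[-0.958  0.288 -0.   ]
 [ 0.288  0.958 -0.001]
 [-0.    -0.001 -1.   ]]
```

```bash
python3 -m inch '[[[0,0,-45,0,0,0,100],[0,0,-90,0,0,0,100],[-40,-22,-90,0,0,0,100],[-80,-44,-90,0,0,-0.05,100],[-120,-66,-90,0,0,-0.1,100],[-160,-88,-90,0,0,-0.15,100],[-200,-110,-90,0,0,-0.2,100],[-240,-132,-90,0,0,-0.25,100],[-280,-155,-90,0,0,-0.292,100],[-320,-178,-90,0,0,-0.292,100],[-360,-200,-90,0,0,-0.292,100],[-400,-223,-90,0,0,-0.292,100],[-440,-245,-90,0,0,-0.292,100],[-470,-262,-70,0,0,-0.292,100],[-488,-272,-40,0,0,-0.292,100],[-488,-272,-10,0,0,-0.292,100],[-488,-272,-10,0,0,-0.292,100],[-488,-272,-10,0,0,-0.292,100]]]'
python3 - <<'E'
from h import *
w=grab("wrist");pickle.dump(w,open("w1.pkl","wb"));cv2.imwrite("pics/w1.png",w["frame"][:,:,::-1])
d=pickle.load(open("scene.pkl","rb"));print("milk",onz(d,(413,118),220),"pitcher",onz(d,(459,200),110))
print("expect slim",pix(w,[569,197,157]),"large",pix(w,[489,190,161]))
E
```

```text
t: 1.95
ee_pos: [568.6, 197.7, 251.6]
orientation: [0.0, -3.14, 0.001]
ft_force: [0.2, 0.4, -0.5]
width: 87.6
grasp_force: 0.0
milk [354.45475447 518.54057187 220.        ] pitcher [633.12012989 494.61696159 110.        ]
expect slim [[323.09846644 247.51974487]] large [[309.73058617 101.42158165]]
```

View pics/w1.png

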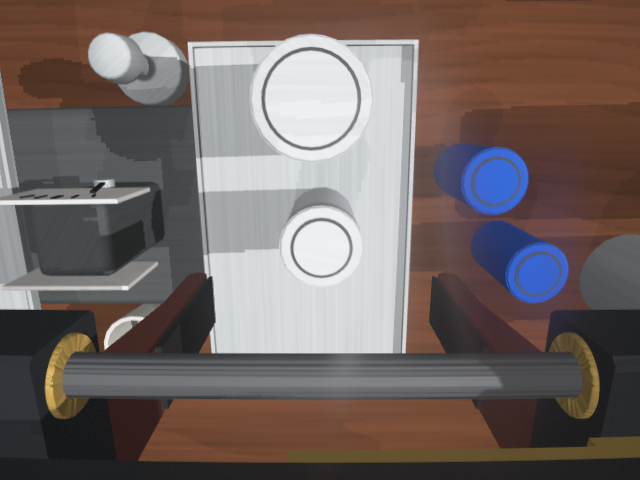

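The slim lid is at (321,246) and I predicted (323,247), so the position is right to about 1 mm. The fingers straddle it with clear gaps, so I descend and grip.

```bash
python3 -m inch '[[[0,-1,40,0,0,0,100],[0,-1,80,0,0,0,100],[0,-1,110,0,0,0,100],[0,-1,130,0,0,0,100],[0,-1,137,0,0,0,100],[0,-1,137,0,0,0,100],[0,-1,137,0,0,0,70],[0,-1,137,0,0,0,60],[0,-1,137,0,0,0,40],[0,-1,137,0,0,0,40],[0,-1,137,0,0,0,30],[0,-1,137,0,0,0,30],[0,-1,137,0,0,0,30],[0,-1,137,0,0,0,30]]]'
```

```text
t: 3.4
ee_pos: [569.0, 196.7, 114.9]
orientation: [-0.0, 3.141, 0.0]
ft_force: [-0.1, 0.5, 4.5]
width: 47.4
grasp_force: 30.0
```

```bash
python3 -m inch '[[[0,0,-15,0,0,0,30],[0,0,-40,0,0,0,30],[0,0,-80,0,0,0,30],[0,0,-120,0,0,0,30],[5,-20,-125,0,0,0,30],[15,-55,-125,0,0,0,30],[25,-95,-125,0,0,0,30],[36,-135,-125,0,0,0,30],[47,-175,-125,0,0,0,30],[57,-215,-125,0,0,0,30],[67,-255,-125,0,0,0,30],[75,-285,-125,0,0,0,30],[79,-302,-125,0,0,0,30],[79,-302,-125,0,0,0,30],[79,-302,-125,0,0,0,30],[79,-302,-100,0,0,0,30],[79,-302,-100,0,0,0,30]]]'
python3 - <<'E'
from h import *
w=grab("wrist");pickle.dump(w,open("w2.pkl","wb"));cv2.imwrite("pics/w2.png",w["frame"][:,:,::-1])
print("squat",pix(w,[566,-100,145]),"small",pix(w,[648,-112,142]))
E
```

```text
t: 5.1
ee_pos: [488.1, -104.1, 212.5]
orientation: [0.002, -3.137, -0.002]
ft_force: [-1.9, -0.5, -0.9]
width: 47.4
grasp_force: 30.0
squat [[331.44194055 394.73836653]] small [[311.01059082 506.65856212]]
```

View pics/w2.png

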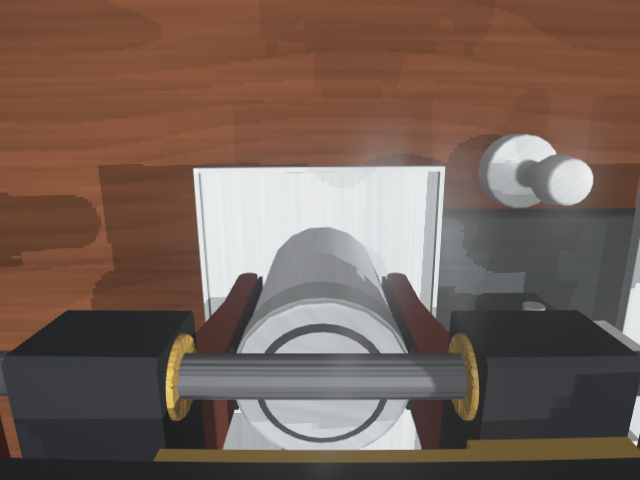

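The slim tin hangs over the near half of the right pan, between its edges (columns 195 and 445), with the near rim at row 168. I lower it and release.

```bash
python3 -m inch '[[[0,0,30,0,0,0,30],[0,0,60,0,0,0,30],[0,0,80,0,0,0,30],[0,0,87,0,0,0,30],[0,0,91,0,0,0,30],[0,0,95,0,0,0,30],[0,0,97,0,0,0,30],[0,0,97,0,0,0,30],[0,0,97,0,0,0,30],[0,0,97,0,0,0,30]]]'
```

```text
t: 6.15
ee_pos: [490.2, -105.4, 118.1]
orientation: [-0.0, 3.141, -0.0]
ft_force: [-0.4, 0.9, -1.3]
width: 47.9
grasp_force: 30.0
```

```bash
python3 -m inch '[[[0,0,1,0,0,0,30],[0,0,2,0,0,0,30],[0,0,2.5,0,0,0,30],[0,0,2.5,0,0,0,30],[0,0,2.5,0,0,0,56],[0,0,2.5,0,0,0,58],[0,0,2.5,0,0,0,62],[0,0,2.5,0,0,0,75],[0,0,2.5,0,0,0,85],[0,0,2.5,0,0,0,85],[0,0,-20,0,0,0,85],[0,0,-60,0,0,0,85],[0,0,-100,0,0,0,90],[-40,0,-130,0,0,0,100],[-80,-1,-130,0,0,0,100],[-120,-4,-130,0,0,0,100],[-158,-7,-130,0,0,0,100],[-158,-7,-130,0,0,0,100],[-158,-7,-130,0,0,0,100],[-158,-7,-130,0,0,0,100]]]'
python3 - <<'E'
from h import *
w=grab("wrist");pickle.dump(w,open("w3.pkl","wb"));cv2.imwrite("pics/w3.png",w["frame"][:,:,::-1])
print("squat",pix(w,[566,-100,137]),"small",pix(w,[648,-112,133]),"slim",pix(w,[490,-105,157]))
E
```

```text
t: 8.15
ee_pos: [646.5, -112.1, 247.2]
orientation: [0.0, -3.14, -0.001]
ft_force: [0.0, 0.4, 0.3]
width: 87.9
grasp_force: 0.0
squat [[345.75081227 101.87926974]] small [[324.27387345 240.72171517]] slim [[339.38968847 -63.35520872]]
```

View pics/w3.png

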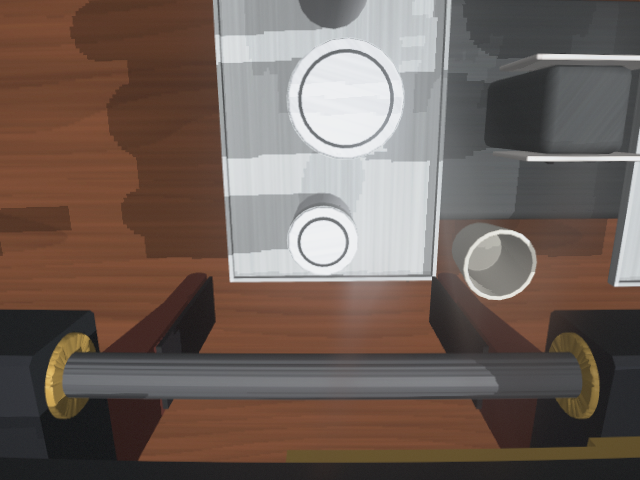

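Small lid is at (322,240), as predicted to within 2 px, and squat is at (345,98). The fingers are clear on both sides, so I pick the small tin.

```bash
python3 -m inch '[[[0,-1,40,0,0,0,90],[0,-1,80,0,0,0,90],[0,-1,115,0,0,0,90],[0,-1,135,0,0,0,90],[0,-1,143,0,0,0,90],[0,-1,143,0,0,0,90],[0,-1,143,0,0,0,70],[0,-1,143,0,0,0,58],[0,-1,143,0,0,0,40],[0,-1,143,0,0,0,30],[0,-1,143,0,0,0,30],[0,-1,143,0,0,0,30],[0,-1,143,0,0,0,30],[0,-1,143,0,0,0,30]]]'
```

```text
t: 9.6
ee_pos: [648.2, -113.3, 105.2]
orientation: [-0.0, 3.141, -0.0]
ft_force: [-0.7, 1.3, 5.2]
width: 43.9
grasp_force: 30.0
```

```bash
python3 -m inch '[[[0,0,-15,0,0,0,30],[0,0,-40,0,0,0,30],[0,0,-80,0,0,0,30],[0,0,-120,0,0,0,30],[5,20,-125,0,0,0,30],[13,55,-125,0,0,0,30],[22,95,-125,0,0,0,30],[32,135,-125,0,0,0,30],[41,175,-125,0,0,0,30],[50,215,-125,0,0,0,30],[60,255,-125,0,0,0,30],[66,285,-125,0,0,0,30],[70,303,-125,0,0,0,30],[70,303,-125,0,0,0,30],[70,303,-90,0,0,0,30],[70,303,-55,0,0,0,30],[70,303,-30,0,0,0,30],[70,303,-25,0,0,0,30],[70,303,-22,0,0,0,30],[70,303,-20,0,0,0,30]]]'
python3 -m inch '[[[0,0,2,0,0,0,30],[0,0,4,0,0,0,30],[0,0,6,0,0,0,30],[0,0,8,0,0,0,30],[0,0,9.5,0,0,0,30],[0,0,10,0,0,0,30],[0,0,10,0,0,0,30],[0,0,10,0,0,0,30],[0,0,10,0,0,0,30],[0,0,10,0,0,0,30]]]'
python3 - <<'E'
from h import *
d=grab("side");a=grab("scene");
f=np.hstack([cv2.resize(d["frame"][170:300,255:420],(400,315)),cv2.resize(a["frame"][180:325,225:425],(400,315))])
cv2.imwrite("pics/chk.png",f[:,:,::-1])
E
```

```text
t: 11.6
ee_pos: [578.7, 189.6, 125.6]
orientation: [0.0, 3.14, 0.001]
ft_force: [-0.0, -0.0, -1.3]
width: 43.7
grasp_force: 30.0
t: 12.6
ee_pos: [577.9, 189.7, 114.7]
orientation: [-0.0, 3.142, 0.0]
ft_force: [1.0, 0.1, 0.3]
width: 43.3
grasp_force: 30.0
```

View pics/chk.png

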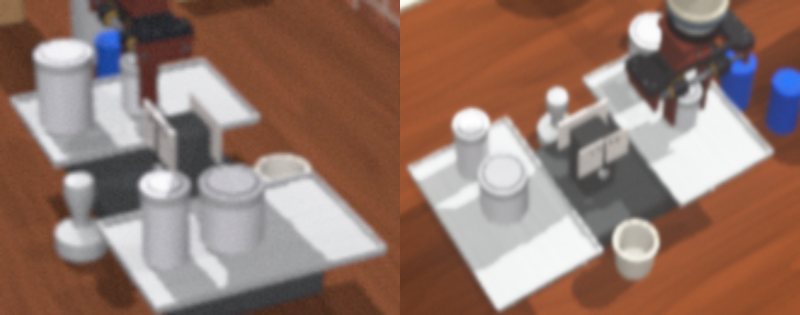

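The slim and squat tins stand upright on the right pan. The small tin is held at the left pan surface, and the pans look about level. I release, back off upward, and let it settle.

```bash
python3 -m inch '[[[0,0,0,0,0,0,50],[0,0,0,0,0,0,52],[0,0,0,0,0,0,56],[0,0,0,0,0,0,65],[0,0,0,0,0,0,75],[0,0,0,0,0,0,80],[0,0,-10,0,0,0,80],[0,0,-40,0,0,0,80],[0,0,-80,0,0,0,80],[0,0,-120,0,0,0,80],[30,0,-160,0,0,0,80],[70,30,-180,0,0,0,80],[110,60,-180,0,0,0,80],[150,90,-180,0,0,0,80],[150,120,-180,0,0,0,80],[150,120,-180,0,0,0,80],[150,120,-180,0,0,0,80],[150,120,-180,0,0,0,80],[150,120,-180,0,0,0,80],[150,120,-180,0,0,0,80]]]'
python3 -m inch '[[[0,0,0,0,0,0,80],[0,0,0,0,0,0,80],[0,0,0,0,0,0,80],[0,0,0,0,0,0,80],[0,0,0,0,0,0,80],[0,0,0,0,0,0,80],[0,0,0,0,0,0,80],[0,0,0,0,0,0,80],[0,0,0,0,0,0,80],[0,0,0,0,0,0,80],[0,0,0,0,0,0,80],[0,0,0,0,0,0,80]]]'
python3 - <<'E'
from h import *
d=grab("side");a=grab("scene")
f=np.hstack([cv2.resize(d["frame"][170:300,255:420],(400,315),interpolation=2),cv2.resize(a["frame"][180:325,225:425],(400,315),interpolation=2)])
cv2.imwrite("pics/chk2.png",f[:,:,::-1])
E
```

```text
t: 14.7
ee_pos: [428.3, 308.8, 294.6]
orientation: [-0.002, -3.141, 0.0]
ft_force: [0.4, -0.6, -0.7]
width: 70.2
grasp_force: 0.0
t: 15.9
ee_pos: [427.9, 309.7, 294.7]
orientation: [-0.0, 3.142, -0.0]
ft_force: [-0.1, -0.8, 0.0]
width: 70.4
grasp_force: 0.0
```

View pics/chk2.png

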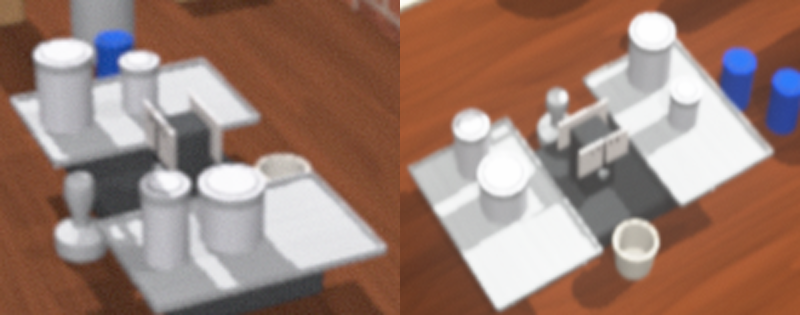

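All four tins stand upright, large and small on the left pan, slim and squat on the right. The pointer is upright, the pans are level, and the bystanders in view are where they were. The arm is clear, so I hand in.

```bash
python3 -c "
from workcell import ctrl
print(ctrl.close_job())"
```

```text
the job is handed in; nothing more can be done
None
```

I swapped the slim and small tins, so large + small (left) balance squat + slim (right); all four stand upright, the pans look level, and the job was handed in at about 16 s.

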